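Prop the fume extractor's shutter on the middle hole of its stay

TASK

Prop the blue shutter of the bench fume extractor at its middle opening: lift the flat stay arm by its white knob, swing it over the brass peg on top of the box and drop the yellow section's hole fully down over the peg, then let go. Leave the little red ink tin that stands on the box where it is.

Things in the scene. Friction and masses are not known exactly. Their poses are not given: they have to be found in the camera images.
- knob_top (a point): Top centre of the white knob (upright cylinder, 26 mm across, 46 tall; grip its upper 30 mm from above) on the free end of the stay: a flat level bar 46 wide, 6 thick. x axis: along the stay, pivot to knob; z up. Knob axis 270 mm from the pivot, a collar that turns and slides up to 60 mm on an upright post on the shutter, so the stay stays level. At rest the knob top is 160 mm above the table.
- yellow_hole (a point): Centre of the 28 mm round hole in the stay's yellow section, at the stay's underside; same axes as knob_top, 100 mm short of the knob axis, 52 below the knob top, 170 from the pivot. Red and green sections have like holes 50 mm nearer to and farther from the pivot: not wanted. The stay (about 0.25 kg) sinks by its own weight when let go; at rest this point is 108 mm above the table.
- peg_tip (a point): Top centre of the brass peg, 10 mm across, 32 tall, fixed on top of the extractor, a black box 320 wide, 300 deep, 100 tall, fixed to the table. Axes are the box's: x from its open front to its back, z up, y to its left as seen from the front. Shutter hinge axis: 58 mm in front (-x) of the peg and 240 to the left (+y). The stay must be lifted over 24 mm above its rest to pass over the peg.
- shutter (a joint): Opening of the blue shutter in rad: 0 shut (across the box front), up to 1.0, swinging out (-x) about its hinge at the left (+y) end. Free edge 280 mm, the stay's pivot post 210 mm from the hinge axis. It moves freely (under 2 N) and follows as the knob is moved, the stay turning on its post. It starts ajar, less open than wanted; about 0.51 when the yellow hole is on the peg.
- ink_tin: Small red ink tin with a pale grey lid, 54 mm across and 34 mm tall, standing loose on the rear part of the box top; origin at the centre of its underside, z up. It must stay upright and where it is.

How it is judged:
By the outcome, as a careful person would: the job done as asked, in the order asked, and still so for the second after the job is handed in, with the robot touching nothing.
It also fails if it takes over 42 s, if anything falls off the work surface, if the arm or the gripper's body presses on something with over 40 N, if the wrist force passes 120 N, or if a joint passes its speed limit or range.

ROBOT

A 6-joint arm with a two-finger parallel gripper is mounted at the origin on the work surface. World frame = base frame: x ahead of the robot, y to its left, z up, the work surface at z = 0. Lengths are in m, angles in rad, forces in N, time in s.
With the tool pointing down it reaches from about 0.275 to 0.725 m from the base axis. Payload 5.6 kg.
Tool frame: the origin (TCP) lies between the finger pads; the fingertips stand 14 mm ahead of it and the grasp point (between the pads) lies 5 mm behind it; x points along the fingers, y is the direction in which the jaws open and shut, and the axes are right-handed (so a half turn about x gives the same grasp; the last joint's range is limited). The gripper opens to 85 mm and grips with 20 to 120 N. Pads are 22 mm wide; open, the fingers measure 114 mm over their backs; the gripper's body (76 mm by 85 mm) begins 54 mm behind the grasp point. The pads swing forward as they close: fully open they stand 13 mm farther back than shut.
Start: joints at [1.388, 0.255, 0.108, 0, -1.424, -0.285], TCP at [0.248, 0.491, 0.245] pointing down, gripper open.
Joint ranges: [-2.95, 2.95], [-1.21, 1.97], [-1.09, 1.5], [-2.87, 1.71], [-2.94, -0.07], [-3.05, 3.05]. Speed limits (rad/s): [2.57, 2.57, 3.14, 3.14, 3.14, 3.14].

INTERFACE

Orientations are given as a unit quaternion [w, x, y, z].
In Python, from cell import ctrl, viewer gives the robot as it stands.
- The arm moves only by the shell command python3 -m jog 'ROWS' [FORCE]. ROWS is JSON, a list of rows, each a list of 7 numbers: the opening, from 0 (shut) to 1 (fully open), then the shift along the tool's x, y, z in cm, then the turn, a rotation vector about the tool's x, y, z in degrees. In form: [[grip, x, y, z, wx, wy, wz], ...]. A call has 1 to 8 rows; each row shifts and turns the commanded pose from where the row before left it, along the tool's axes as they then stand; what a row does not reach is not made up. A row lasts 1/12 s, in which the tool goes at most 41.7 mm and 7.16 degrees, less where a joint would pass 70% of its speed; a pose out of reach is approached as far as the arm can. A call with a gripper value outside its range is refused whole. The fingers move at their own pace and stop on an object; FORCE is the grip in N (left out, the last holds). Time passes only in rows, so rows that do not move let the fingers close. It gives the time, the measured TCP pose, the force and the opening at its end, in the units of the state.
- ctrl.state(): the state, without advancing time (a new reading comes with each control period).
- viewer.get_image(name): name is "side" or "top" or "wrist"; returns a dict with "image" (400x640x3 uint8, red, green, blue), "fx", "fy", "cx", "cy" (pixels), "cam_to_world" (4x4, takes a point from camera to world coordinates). Camera axes: x right, y up, looking along -z (the intrinsics and any distortion apply to the point x, -y, -z); pixel columns grow to the right and rows downward; lengths in m; the calibration is good to about 2 mm. A picture is of the moment at which its call begins. There is no depth.
- ctrl.close_job(): hands the job in, once; it reports no verdict.
The state is a dict: "time_s": time; "joint_pos": joint angles; "qvel": joint speeds; "joint_efforts": joint torques, N m; "tool_pos": TCP position; "eef_rot": TCP orientation; "ft_force": force on the tool from outside, world axes, zero at the start; "moment": the same for the moment, N m; "width": finger opening in m.
Only numpy, scipy, OpenCV 4.12 (cv2) and the standard library are available. Lean on these libraries where they do the work, as an engineer would, in place of code of your own. Each camera call takes 0.05 s, during which the arm holds its last target.

## Working session

There is one attempt and no reset: what is moved stays moved. The work goes in short steps, Python scripts to look and compute and a shell command to move; the robot and the scene stay as the last step left them, time stands still between calls to the robot, and variables do not carry over. Pictures are saved under pics/ and viewed, and the job is handed in when it is done.

```bash
mkdir -p pics; ls; python3 - <<'E'
from cell import ctrl, viewer
import cv2,numpy as np,pickle
d={}
for n in ["side","top","wrist"]:
    r=viewer.get_image(n); d[n]=r
    cv2.imwrite(f"pics/{n}0.png",r["image"][:,:,::-1]); print(n,r["fx"],r["fy"],r["cx"],r["cy"],np.round(r["cam_to_world"],3).tolist(),[k for k in r])
pickle.dump(d,open("d0.pkl","wb"))
print(ctrl.state())
E
```

```text
pics
side 361.62787072031927 361.62787072031927 319.037765111917 195.43231174296199 [[0.743, 0.464, -0.482, 0.229], [-0.669, 0.5, -0.55, -0.395], [-0.014, 0.731, 0.682, 0.642], [0.0, 0.0, 0.0, 1.0]] ['image', 'fx', 'fy', 'cx', 'cy', 'cam_to_world']
top 364.73823808103907 364.73823808103907 316.91658343110623 199.22799008507295 [[0.003, 0.991, -0.131, 0.488], [-1.0, 0.002, -0.004, 0.023], [-0.004, 0.131, 0.991, 0.899], [0.0, 0.0, 0.0, 1.0]] ['image', 'fx', 'fy', 'cx', 'cy', 'cam_to_world']
wrist 296.54673446680624 296.54673446680624 317.2063132306143 194.12653468237224 [[-0.451, 0.859, 0.244, 0.311], [-0.893, -0.434, -0.12, 0.46], [0.002, -0.272, 0.962, 0.373], [0.0, 0.0, 0.0, 1.0]] ['image', 'fx', 'fy', 'cx', 'cy', 'cam_to_world']
{'time_s': 0.15, 'joint_pos': array([ 1.38760578e+00,  2.55619911e-01,  1.07303049e-01, -2.89973407e-04,
       -1.42388340e+00, -2.84633528e-01]), 'qvel': array([-0.00078532, -0.00172015,  0.00424043,  0.00350259,  0.00130523,
       -0.00020873]), 'joint_efforts': array([-1.86208039e-03, -3.86938441e+01,  2.38081241e+01,  5.36666304e+00,
       -4.51765940e-03, -1.15862383e-05]), 'tool_pos': array([0.24782284, 0.49062497, 0.24460914]), 'eef_rot': array([ 0.16341035, -0.68777042,  0.16441209,  0.68792264]), 'ft_force': array([ 0.45861044,  0.67839736, -0.53688392]), 'moment': array([ 0.02840266, -0.0191252 , -0.01921019]), 'width': 0.08550531351108775}
```

View pics/side0.png

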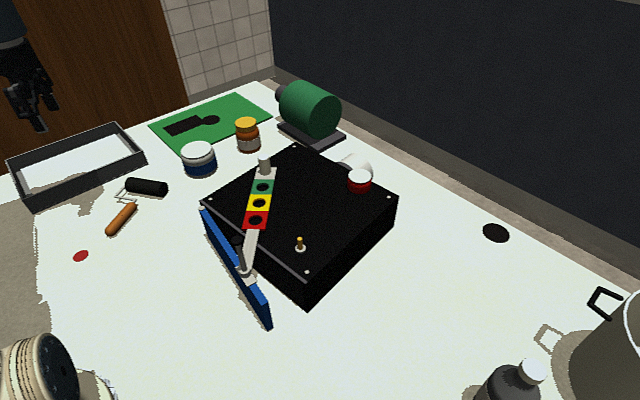

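View pics/top0.png

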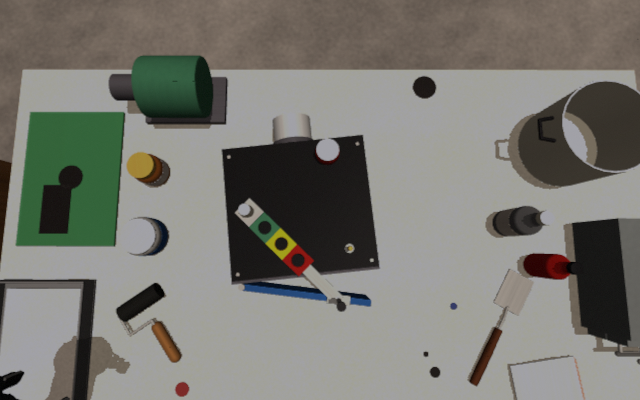

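View pics/wrist0.png

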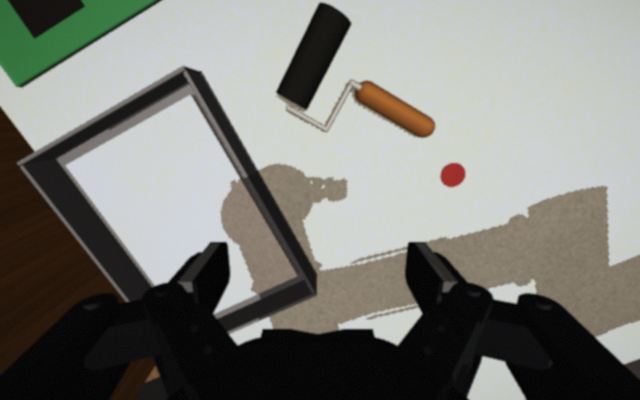

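The top view shows the knob at about (244,210), the holes at red (298,260), yellow (281,243) and green (265,227), the peg at (349,248) and the tin at (327,150). I'll measure these next.

```bash
cat > h.py <<'E'
import numpy as np,cv2,pickle
def ray(r,u,v):
    T=np.array(r["cam_to_world"]); d=np.array([(u-r["cx"])/r["fx"],-(v-r["cy"])/r["fy"],-1.]); return T[:3,3],T[:3,:3]@d
def onz(r,u,v,z):
    o,d=ray(r,u,v); return o+d*(z-o[2])/d[2]
def proj(r,p):
    T=np.array(r["cam_to_world"]); c=T[:3,:3].T@(np.array(p)-T[:3,3]); return r["cx"]-r["fx"]*c[0]/c[2], r["cy"]+r["fy"]*c[1]/c[2]
def tri(rs):
    A=np.zeros((3,3));b=np.zeros(3);L=[]
    for r,u,v in rs:
        o,d=ray(r,u,v);d=d/np.linalg.norm(d);M=np.eye(3)-np.outer(d,d);A+=M;b+=M@o;L.append((o,M))
    p=np.linalg.solve(A,b); return p,[np.linalg.norm(M@(p-o)) for o,M in L]
def crop(r,x0,y0,x1,y1,s,f):
    cv2.imwrite(f,cv2.resize(r["image"][y0:y1,x0:x1,::-1],None,fx=s,fy=s,interpolation=cv2.INTER_CUBIC))
E
python3 - <<'E'
from h import *
d=pickle.load(open("d0.pkl","rb"))
crop(d["top"],220,130,390,320,3,"pics/t1.png"); crop(d["side"],190,130,410,340,2.7,"pics/s1.png")
E
```

```text
(no output)
```

View pics/t1.png

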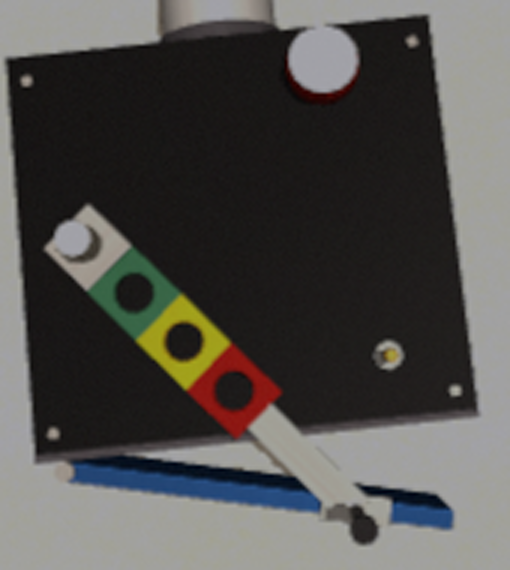

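View pics/s1.png

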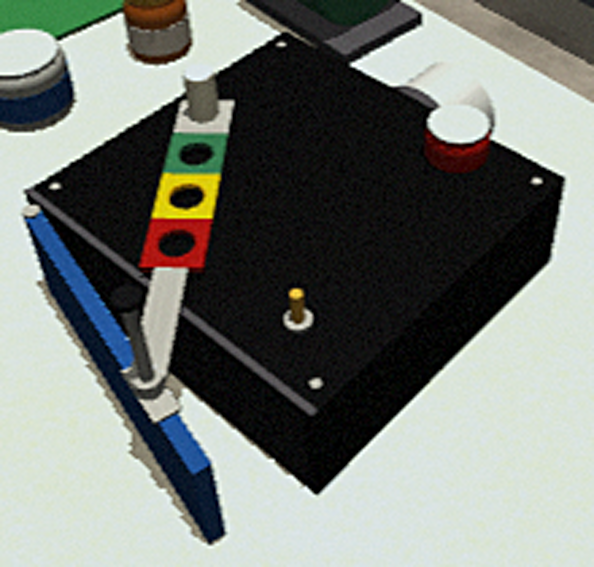

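```bash
python3 - <<'E'
from h import *
d=pickle.load(open("d0.pkl","rb"));t,s=d["top"],d["side"]
def cen(r,mask,box):
    m=np.zeros(mask.shape,np.uint8);x0,y0,x1,y1=box;m[y0:y1,x0:x1]=mask[y0:y1,x0:x1]
    n,l,st,c=cv2.connectedComponentsWithStats(m);k=1+np.argmax(st[1:,4]);return c[k],st[k]
def hsv(r): return cv2.cvtColor(r["image"],cv2.COLOR_RGB2HSV)
pc={}
for n,r,kb,pb in (("top",t,(235,200,254,218),(342,240,358,256)),("side",s,(256,150,272,160),(293,232,306,252))):
    h=hsv(r); 
    br=((h[...,0]>12)&(h[...,0]<35)&(h[...,1]>100)&(h[...,2]>80)).astype(np.uint8)
    print(n,"brass",cen(r,br,pb))
print("peg top@.132",onz(t,350.3,248.3,.132),"side@.132",onz(s,299.6,238.1,.132),tri([(t,350.3,248.3),(s,299.6,238.1)]))
print("knob",onz(t,244,209.5,.16),onz(s,264.1,156,.16),tri([(t,244,209.5),(s,264.1,156)]))
# holes by dark centroid inside color
h=hsv(t)
for nm,b in (("red",(288,250,308,270)),("yel",(271,233,291,253)),("grn",(255,217,275,237))):
    m=(h[...,2]<60).astype(np.uint8)
    c,st=cen(t,m,b); print(nm,c,st[4],onz(t,c[0],c[1],.114))
for nm,(u,v) in (("red",(176,243)),("yel",(186,196)),("grn",(197,153))):
    print(nm,"side",onz(s,190+u/2.7,130+v/2.7,.114))
for nm,(u,v) in (("FL",(36,458)),("FR",(478,411)),("BL",(8,59)),("BR",(428,16))):
    print(nm,onz(t,220+u/3,130+v/3,.1))
print("hinge?",onz(t,220+64/3,130+470/3,.1),"post",onz(t,220+365/3,130+530/3,.17))
print("tin",onz(t,220+323/3,130+58/3,.134))
E
```

```text
top brass (array([349.73333333, 248.        ]), array([348, 246,   5,   5,  15], dtype=int32))
side brass (array([299.38095238, 238.42857143]), array([297, 237,   6,   4,  21], dtype=int32))
peg top@.132 [ 0.48568573 -0.04355885  0.132     ] side@.132 [ 0.48643094 -0.04486039  0.132     ] (array([ 0.48624159, -0.04399376,  0.13124034]), [np.float64(0.0006678825731921119), np.float64(0.0006678825731920657)])
knob [0.56356313 0.17467557 0.16      ] [0.56630587 0.17237885 0.16      ] (array([0.56510848, 0.17382556, 0.15959259]), [np.float64(0.0017693166251773506), np.float64(0.0017693166251772292)])
red [297.6        259.65833333] 120 [0.46143698 0.06704862 0.114     ]
yel [280.99099099 243.37837838] 111 [0.49569355 0.10288375 0.114     ]
grn [264.21374046 227.08396947] 131 [0.53039087 0.139511   0.114     ]
red side [0.4602403  0.06424641 0.114     ]
yel side [0.4947388  0.10056649 0.114     ]
grn side [0.53061518 0.13613238 0.114     ]
FL [0.41184433 0.20822282 0.1       ]
FR [ 0.44581644 -0.10853179  0.1       ]
BL [0.70503935 0.23893294 0.1       ]
BR [ 0.73881023 -0.0766848   0.1       ]
hinge? [0.40350721 0.18792306 0.1       ] post [ 0.37349569 -0.02244442  0.17      ]
tin [0.69687263 0.00336483 0.134     ]
```

```bash
cat >> h.py <<'E'
from scipy.spatial.transform import Rotation as Ro
def tool():
    from cell import ctrl
    s=ctrl.state(); q=s["eef_rot"]; return s,Ro.from_quat([q[1],q[2],q[3],q[0]]).as_matrix()
PEG=np.array([.4862,-.0440]); a=np.radians(6.05); EX=np.array([np.cos(a),np.sin(a)]);EY=np.array([-np.sin(a),np.cos(a)])
H=PEG-.058*EX+.24*EY
from scipy.optimize import brentq
def stay(K):  # knob xy -> theta, stay yaw deg, yellow hole
    P=lambda t:H+.2107*(-EY*np.cos(t)-EX*np.sin(t))
    t=brentq(lambda t:np.linalg.norm(P(t)-K)-.27,0,1); u=(K-P(t))/.27
    return t,np.degrees(np.arctan2(u[1],u[0])),K-.1*u
def delta(target):
    s,R=tool(); return np.round(R.T@(np.array(target)-s["tool_pos"])*100,2)
E
python3 - <<'E'
from h import *
s,R=tool();print(np.round(R,3).tolist(),"yaw of y",np.degrees(np.arctan2(R[1,1],R[0,1])))
K0=np.array([.565,.174]);K1=np.array([.5835,-.0672])
for f in np.linspace(0,1,9): 
    k=K0+f*(K1-K0);t=stay(k);print(np.round(k,3),np.round(t[0],3),round(t[1],1),np.round(t[2],4))
print(delta([.565,.174,.245]))
E
```

```text
[[-0.001, -0.451, -0.893], [-0.001, -0.893, 0.451], [-1.0, 0.001, -0.0]] yaw of y -116.80679335753722
[0.565 0.174] 0.226 46.1 [0.4957 0.1019]
[0.567 0.144] 0.366 36.1 [0.4865 0.085 ]
[0.57  0.114] 0.466 26.9 [0.4805 0.0684]
[0.572 0.084] 0.531 18.8 [0.4773 0.0513]
[0.574 0.053] 0.566 11.5 [0.4762 0.0335]
[0.577 0.023] 0.577 4.8 [0.4769 0.015 ]
[ 0.579 -0.007] 0.569 -1.5 [ 0.4789 -0.0043]
[ 0.581 -0.037] 0.546 -7.4 [ 0.482  -0.0241]
[ 0.584 -0.067] 0.508 -13.3 [ 0.4862 -0.0443]
[-1.000e-02  1.396e+01 -4.259e+01]
```

```bash
python3 -m jog '[[1,0,1.16,-3.55,0,0,0],[1,0,1.16,-3.55,0,0,0],[1,0,1.16,-3.55,0,0,0],[1,0,1.16,-3.55,0,0,0],[1,0,1.16,-3.55,0,0,0],[1,0,1.16,-3.55,0,0,0],[1,0,1.16,-3.55,0,0,0],[1,0,1.16,-3.55,0,0,0]]' 40
python3 -m jog '[[1,0,1.16,-3.55,0,0,0],[1,0,1.16,-3.55,0,0,0],[1,0,1.16,-3.55,0,0,0],[1,0,1.16,-3.55,0,0,0],[1,0,0,0,-6.8,0,0],[1,0,0,0,-6.8,0,0],[1,0,0,0,-6.8,0,0],[1,0,0,0,-6.8,0,0]]'
python3 -m jog '[[1,0,0,0,-6.5,0,0],[1,0,0,0,-6.5,0,0],[1,0,0,0,-6.5,0,0],[1,0,0,0,-6.5,0,0],[1,0,0,0,-6.5,0,0],[1,0,0,0,-6.5,0,0],[1,0,0,0,-6.5,0,0],[1,0,0,0,0,0,0]]'
python3 - <<'E'
from h import *
from cell import viewer
s,R=tool();print(s["tool_pos"],s["joint_pos"],np.degrees(np.arctan2(R[1,1],R[0,1])),R[:,0],delta([.565,.174,.143]))
w=viewer.get_image("wrist");pickle.dump(w,open("w1.pkl","wb"));cv2.imwrite("pics/w1.png",w["image"][:,:,::-1])
print(proj(w,[.565,.174,.16]),proj(w,[.4953,.102,.114]))
E
```

```text
time_s: 0.82
tool_pos: [0.4605, 0.2784, 0.2451]
eef_rot: [0.164, -0.688, 0.164, 0.688]
ft_force: [-0.4, 1.2, 0.4]
width: 0.0854
time_s: 1.48
tool_pos: [0.5655, 0.1741, 0.2447]
eef_rot: [-0.004, -0.707, -0.004, 0.707]
ft_force: [0.9, -0.4, -1.0]
width: 0.0853
time_s: 2.15
tool_pos: [0.5653, 0.1746, 0.2449]
eef_rot: [-0.277, -0.65, -0.277, 0.651]
ft_force: [-0.2, -0.2, 0.1]
width: 0.0857
[0.56526073 0.17456709 0.24485563] [ 5.63448908e-01  3.39290277e-01  2.23695252e-01 -2.12563396e-04
 -1.45606568e+00  1.81240962e+00] -43.87474264974149 [-8.43539624e-04 -2.83141476e-04 -9.99999604e-01] [10.19  0.02  0.05]
(np.float64(316.76704514151993), np.float64(207.40020929720617)) (np.float64(316.51391225016624), np.float64(287.9698508863547))
```

View pics/w1.png

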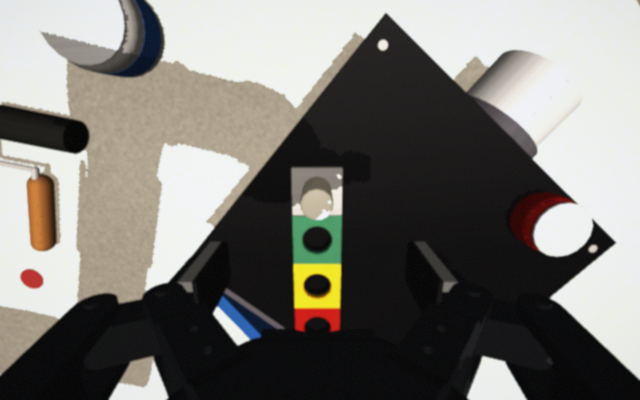

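The knob top shows at about (316,205), and my measurement predicted (317,207). I'll go down and grip.

```bash
python3 -m jog '[[1,2,0,0,0,0,0],[1,2.5,0,0,0,0,0],[1,2.5,0,0,0,0,0],[1,2,0,0,0,0,0],[1,1.2,0,0,0,0,0],[1,0,0,0,0,0,0]]' 40
python3 -m jog '[[0.2,0,0,0,0,0,0],[0.2,0,0,0,0,0,0],[0.2,0,0,0,0,0,0],[0.2,0,0,0,0,0,0],[0.1,0,0,0,0,0,0],[0.1,0,0,0,0,0,0],[0.1,0,0,0,0,0,0],[0.1,0,0,0,0,0,0]]' 40
```

```text
time_s: 2.7
tool_pos: [0.5635, 0.1739, 0.1398]
eef_rot: [-0.274, -0.649, -0.274, 0.654]
ft_force: [-0.4, 1.2, -1.1]
width: 0.086
time_s: 3.37
tool_pos: [0.5656, 0.1748, 0.1435]
eef_rot: [0.276, 0.651, 0.276, -0.651]
ft_force: [0.8, 0.7, 1.5]
width: 0.0248
```

```bash
python3 -m jog '[[0.1,-0.4,0,0,0,0,0],[0.1,-0.7,0,0,0,0,0],[0.1,-0.8,0,0,0,0,0],[0.1,-0.8,0,0,0,0,0],[0.1,-0.6,0,0,0,0,0],[0.1,-0.4,0,0,0,0,0],[0.1,0,0,0,0,0,0]]' 50
python3 - <<'E'
from h import *
from cell import viewer
s,R=tool();print(s["tool_pos"],s["ft_force"],s["width"])
w=viewer.get_image("side");crop(w,190,80,410,300,2.7,"pics/s2.png")
K0=s["tool_pos"][:2];K1=np.array([.5835,-.0672])
for f in np.linspace(0,1,13): 
    k=K0+f*(K1-K0);t=stay(k);print(np.round(k,4),np.round(t[0],3),round(t[1],1))
E
```

```text
time_s: 3.95
tool_pos: [0.566, 0.1747, 0.1817]
eef_rot: [0.276, 0.652, 0.276, -0.65]
ft_force: [-0.5, 0.1, -1.6]
width: 0.0249
[0.56598086 0.17471915 0.18170047] [-0.51703447  0.0549474  -1.59346416] 0.024866678881121203
[0.566  0.1747] 0.217 46.4
[0.5674 0.1546] 0.315 39.6
[0.5689 0.1344] 0.396 33.2
[0.5704 0.1142] 0.46 27.2
[0.5718 0.0941] 0.508 21.6
[0.5733 0.0739] 0.541 16.4
[0.5747 0.0538] 0.563 11.6
[0.5762 0.0336] 0.573 7.0
[0.5777 0.0134] 0.575 2.7
[ 0.5791 -0.0067] 0.568 -1.4
[ 0.5806 -0.0269] 0.554 -5.4
[ 0.582 -0.047] 0.534 -9.4
[ 0.5835 -0.0672] 0.508 -13.3
```

View pics/s2.png

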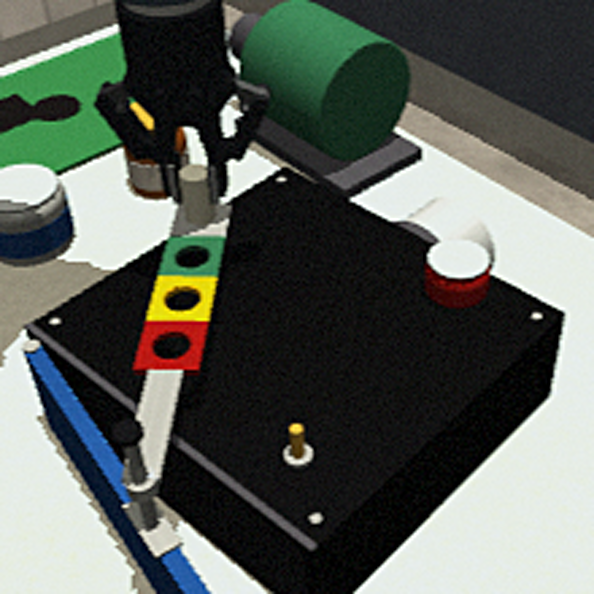

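The stay is lifted, level and still on its post. Next I'll work out the swing rows.

```bash
cat > plan.py <<'E'
from h import *
import sys
K1=np.array([float(sys.argv[1]),float(sys.argv[2])]);n=int(sys.argv[3])
s,R=tool();K0=s["tool_pos"][:2]
ys=[stay(K0+f*(K1-K0))[1] for f in np.linspace(0,1,n+1)]
for i in range(n):
    print(np.round(R.T@np.r_[(K1-K0)/n,0]*100,2)+0,round(ys[i]-ys[i+1],1))
    R=Ro.from_euler("z",ys[i+1]-ys[i],degrees=True).as_matrix()@R
E
python3 plan.py .5835 -.0672 16
```

```text
[0.   1.13 1.01] 5.1
[0.   1.22 0.9 ] 4.9
[0.   1.29 0.8 ] 4.7
[0.   1.35 0.69] 4.5
[0.   1.4  0.58] 4.2
[0.   1.44 0.48] 4.0
[0.   1.47 0.37] 3.8
[0.   1.49 0.28] 3.6
[0.   1.51 0.18] 3.4
[0.   1.51 0.09] 3.3
[0.   1.52 0.  ] 3.2
[ 0.    1.51 -0.08] 3.1
[ 0.    1.51 -0.16] 3.0
[ 0.    1.5  -0.24] 3.0
[ 0.    1.48 -0.32] 2.9
[ 0.    1.46 -0.39] 2.9
```

```bash
python3 -m jog '[[0.1,0,1.13,1.01,5.1,0,0],[0.1,0,1.22,0.9,4.9,0,0],[0.1,0,1.29,0.8,4.7,0,0],[0.1,0,1.35,0.69,4.5,0,0],[0.1,0,1.4,0.58,4.2,0,0],[0.1,0,1.44,0.48,4,0,0],[0.1,0,1.47,0.37,3.8,0,0],[0.1,0,1.49,0.28,3.6,0,0]]'
python3 - <<'E'
from h import *
from cell import viewer
s,R=tool();print(s["tool_pos"],s["ft_force"],s["width"])
w=viewer.get_image("side");crop(w,190,80,410,300,2.7,"pics/s3.png")
E
python3 plan.py .5835 -.0672 8
```

```text
time_s: 4.67
tool_pos: [0.5743, 0.0529, 0.18]
eef_rot: [-0.067, -0.704, -0.067, 0.704]
ft_force: [0.5, -0.6, -1.6]
width: 0.0247
[0.57427526 0.05292644 0.17995893] [ 0.54846398 -0.59999396 -1.5671453 ] 0.024727584647914486
[0.   1.47 0.16] 3.3
[0.   1.48 0.07] 3.2
[ 0.    1.48 -0.01] 3.1
[ 0.    1.48 -0.09] 3.0
[ 0.    1.47 -0.17] 2.9
[ 0.    1.46 -0.24] 2.9
[ 0.    1.44 -0.31] 2.8
[ 0.    1.43 -0.39] 2.8
```

View pics/s3.png

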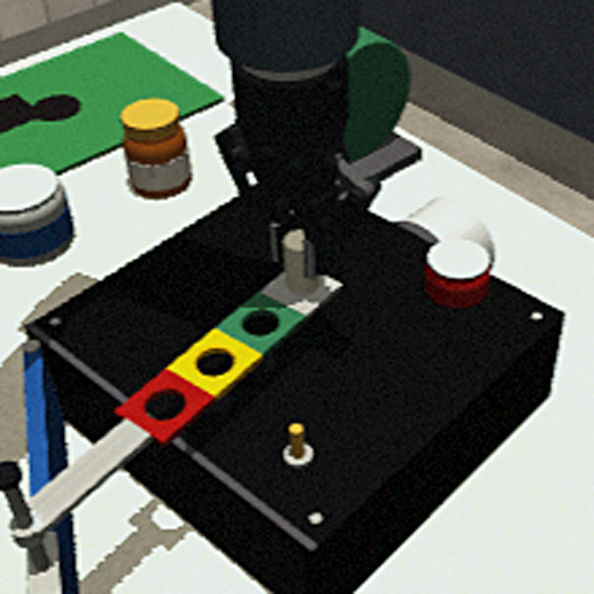

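The shutter is following and the stay is level. I'll continue to above the peg.

```bash
python3 -m jog '[[0.1,0,1.47,0.16,3.3,0,0],[0.1,0,1.48,0.07,3.2,0,0],[0.1,0,1.48,-0.01,3.1,0,0],[0.1,0,1.48,-0.09,3,0,0],[0.1,0,1.47,-0.17,2.9,0,0],[0.1,0,1.46,-0.24,2.9,0,0],[0.1,0,1.44,-0.31,2.8,0,0],[0.1,0,1.43,-0.39,2.8,0,0]]'
python3 -m jog '[[0.1,0,0,0,0,0,0],[0.1,0,0,0,0,0,0]]'
python3 - <<'E'
from h import *
from cell import viewer
s,R=tool();print(s["tool_pos"],s["ft_force"],s["width"],np.degrees(np.arctan2(R[1,1],R[0,1])),stay(s["tool_pos"][:2]))
d={n:viewer.get_image(n) for n in("side","top")};pickle.dump(d,open("d4.pkl","wb"))
crop(d["side"],190,130,410,340,2.7,"pics/s4.png");crop(d["top"],220,130,390,320,3,"pics/t4.png")
# hole underside z
z=.108+s["tool_pos"][2]-.143
for n in d: print(n,z,proj(d[n],[*PEG,z+.006]),proj(d[n],[*PEG,.132]))
E
```

```text
time_s: 5.38
tool_pos: [0.5844, -0.0648, 0.1798]
eef_rot: [0.08, -0.702, 0.08, 0.703]
ft_force: [-0.8, 0.4, -1.7]
width: 0.0245
time_s: 5.55
tool_pos: [0.5846, -0.0647, 0.1799]
eef_rot: [0.08, -0.703, 0.08, 0.703]
ft_force: [0.0, 0.6, -1.6]
width: 0.0248
[ 0.58463882 -0.0646688   0.17993044] [ 0.00419928  0.59130833 -1.6021829 ] 0.024837147088591145 -102.91755725916089 (0.5054961440927725, np.float64(-12.653271453512302), array([ 0.48706747, -0.04276375]))
side 0.14493044073643377 (np.float64(298.6669859654581), np.float64(231.06862997870616)) (np.float64(299.2044644948727), np.float64(237.90125188837942))
top 0.14493044073643377 (np.float64(351.3265814500686), np.float64(248.07014306623807)) (np.float64(350.5094554042049), np.float64(248.05151629350294))
```

View pics/s4.png

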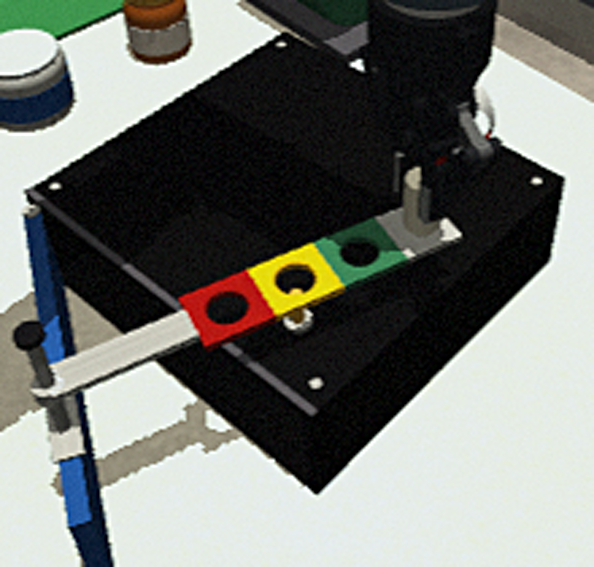

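View pics/t4.png

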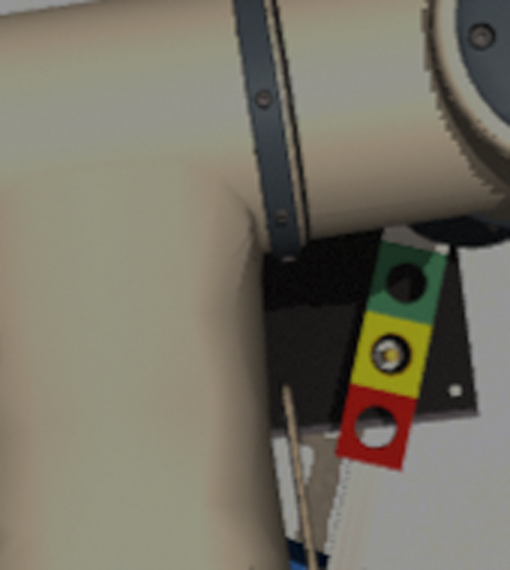

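In the top view the peg tip (392,355 in the crop) sits inside the yellow hole (391,355). The 9 mm clearance is ample, so I'll lower.

```bash
python3 -m jog '[[0.1,0,0.13,0,0,0,0],[0.1,0.5,0,0,0,0,0],[0.1,0.6,0,0,0,0,0],[0.1,0.6,0,0,0,0,0],[0.1,0.6,0,0,0,0,0],[0.1,0.6,0,0,0,0,0],[0.1,0.5,0,0,0,0,0],[0.1,0,0,0,0,0,0]]'
python3 - <<'E'
from h import *
from cell import viewer
s,R=tool();print(s["tool_pos"],s["ft_force"],s["width"])
d={n:viewer.get_image(n) for n in("side","top")}
im=[cv2.resize(d["side"]["image"][180:300,190:390,::-1],None,fx=3,fy=3),cv2.resize(d["top"]["image"][200:300,290:390,::-1],None,fx=3.6,fy=3.6)]
c=np.zeros((360,960,3),np.uint8);c[:,:600]=im[0];c[:,600:]=im[1];cv2.imwrite("pics/c5.png",cv2.resize(c,(800,300)))
E
```

```text
time_s: 6.32
tool_pos: [0.5836, -0.0655, 0.1449]
eef_rot: [0.079, -0.702, 0.08, 0.703]
ft_force: [-1.0, 0.7, -0.6]
width: 0.0245
[ 0.58358914 -0.06553154  0.1448593 ] [-1.02548049  0.65730752 -0.60935248] 0.024496009021960422
```

View pics/c5.png

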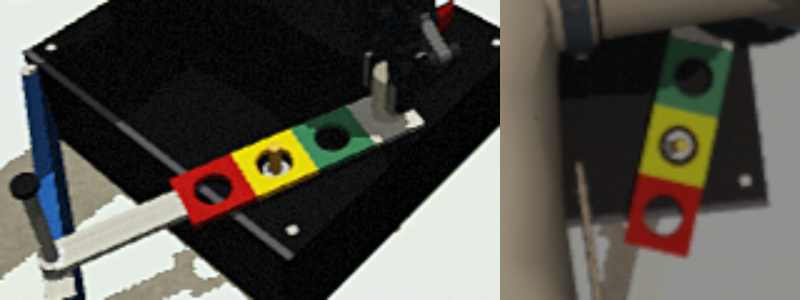

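The peg now stands up through the yellow hole. I'll lower the last 2 mm, release and retreat upward.

```bash
python3 -m jog '[[0.1,0.2,0,0,0,0,0],[0.1,0,0,0,0,0,0],[0.5,0,0,0,0,0,0],[0.8,0,0,0,0,0,0],[0.8,0,0,0,0,0,0],[0.8,0,0,0,0,0,0],[0.8,0,0,0,0,0,0],[0.8,0,0,0,0,0,0]]'
python3 -m jog '[[0.8,-0.5,0,0,0,0,0],[0.8,-1,0,0,0,0,0],[0.8,-2,0,0,0,0,0],[0.8,-3,0,0,0,0,0],[0.8,-3,0,0,0,0,0],[0.8,-2,0,0,0,0,0],[0.8,-1,0,0,0,0,0],[0.8,0,0,0,0,0,0]]'
python3 - <<'E'
from h import *
from cell import viewer
s,R=tool();print(s["tool_pos"],s["ft_force"],s["width"])
d={n:viewer.get_image(n) for n in("side","top")};pickle.dump(d,open("d6.pkl","wb"))
crop(d["side"],190,130,410,340,2.7,"pics/s6.png");crop(d["top"],220,130,390,320,3,"pics/t6.png")
print(proj(d["side"],[.5835,-.067,.16]), proj(d["side"],[*PEG,.114]))
E
```

```text
time_s: 7.08
tool_pos: [0.5843, -0.0657, 0.1443]
eef_rot: [-0.079, 0.703, -0.079, -0.703]
ft_force: [0.1, -0.4, -0.8]
width: 0.0684
time_s: 7.75
tool_pos: [0.5854, -0.0657, 0.2727]
eef_rot: [-0.08, 0.705, -0.079, -0.701]
ft_force: [0.6, -1.2, 0.1]
width: 0.0685
[ 0.58537268 -0.06574243  0.27274737] [ 0.64872801 -1.16962348  0.08312458] 0.06846469686528026
(np.float64(346.0297115702111), np.float64(208.20459457914507)) (np.float64(299.6965371409667), np.float64(244.15665774899125))
```

View pics/s6.png

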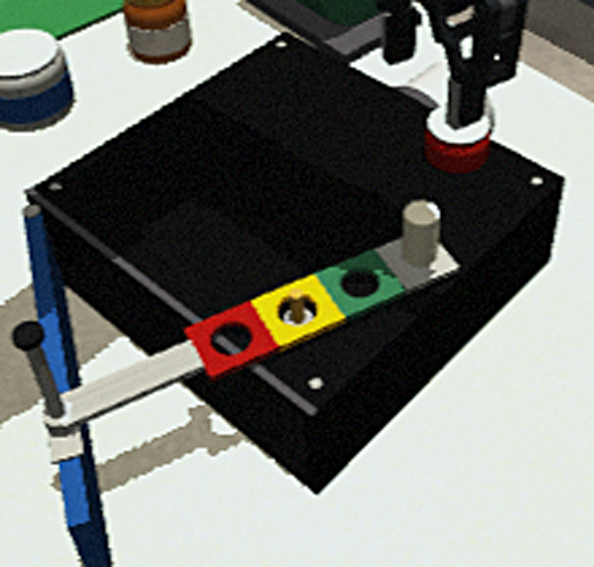

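View pics/t6.png

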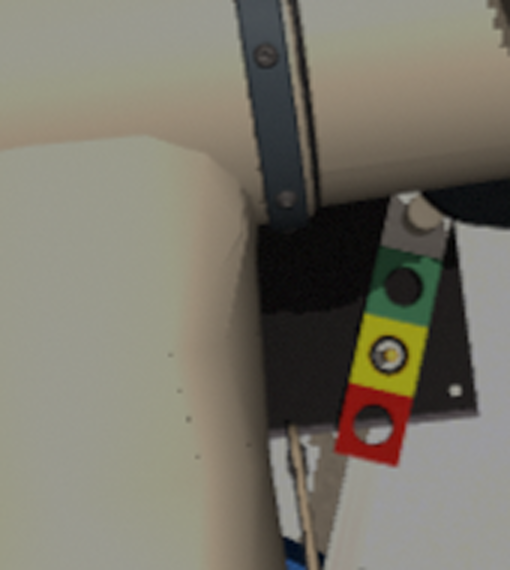

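The knob top shows at (345.9,207.8). A fully lowered stay at a height of 160 mm would put it at (346.0,208.2), so it is seated. The tin is at the same pixels as at the start, with its lid around (458,125) in the crop. I'll hand in.

```bash
python3 - <<'E'
from cell import ctrl
print(ctrl.close_job())
E
```

```text
the job is handed in; nothing more can be done
None
```

The blue shutter is propped at its middle opening, with the stay's yellow hole fully down over the brass peg and the gripper clear. I gripped the white knob, lifted the stay about 38 mm and swung it over the peg. I then lowered it, let go and backed off straight up about 13 cm. The robot's clock read about 7.8 s when I took the last pictures.

- **Seating:** in the last pictures the peg stands in the yellow hole. The knob top is within half a pixel of where a fully lowered stay at 160 mm should be, so it is down on its rest.
- **Shutter opening:** I did not measure it from the pictures. From the knob's position just before lowering, it works out at about 0.51 rad, as expected.
- **Ink tin:** it is upright at the same pixels in the side view as at the start, though the raised gripper covered part of it and the arm hid it from the top camera.
- **Forces:** the wrist force stayed under 2 N in the readings after each move.
- **Disagreement:** above the peg, the side view put the hole about 2 pixels (roughly 4 mm) lower than predicted. That was within the 9 mm clearance, and it went down cleanly.

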